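# Lock the thin battery pack into the charger

### The arm

A 6-joint arm with a two-finger parallel gripper is mounted at the origin on a cart in front of the work surface, level with it; the furniture and walls round the work are solid. World frame = base frame: x ahead of the robot, y to its left, z up, the work surface at z = 0. Lengths are in m, angles in degrees, forces in N, time in s.
With the tool pointing down it reaches from about 0.3 to 0.75 m from the base axis. Payload 8.5 kg.
Tool frame: the origin (TCP) lies between the finger pads; the fingertips stand 22 mm ahead of it and the grasp point (between the pads) lies 3 mm ahead of it (env.nose_length is the distance from the TCP to the fingertips, in m); z points along the fingers, x is the direction in which the jaws open and shut, and the axes are right-handed (so a half turn about z gives the same grasp; the last joint's range is limited). The gripper opens to 85 mm and grips with 20 to 120 N. Pads are 22 mm wide; open, the fingers measure 114 mm over their backs; the gripper's body (76 mm by 85 mm) begins 54 mm behind the grasp point. The pads swing forward as they close: fully open they stand 13 mm farther back than shut.
Start: joints at [63.352, 21.807, 74.336, -0, 83.858, -12.336], TCP at [0.136, 0.533, 0.253] pointing down, gripper open.
Joint ranges: [-178.18, 178.18], [-50.72, 133.34], [12.68, 142.11], [-81.47, 261.47], [9.98, 163.14], [-165.26, 165.26]. Speed limits (degrees/s): [136.94, 136.94, 180, 180, 180, 180].

### API

Orientations are given as a 3x3 rotation matrix whose columns are the frame's x, y, z axes.
In Python, from rig import env gives the robot as it stands.
- The arm moves only by the tool arm_command, never from a script. Its argument "steps" is a list of rows, each an object with "delta_pos": the shift along the world's x, y, z in mm, a list of three; "dr": the turn, a rotation vector about the world's x, y, z in degrees, a list of three. In form: [{"delta_pos": [dx, dy, dz], "dr": [wx, wy, wz]}, ...]. A call has 1 to 20 rows; each row shifts and turns the commanded pose from where the row before left it; what a row does not reach is not made up. A row lasts 1/10 s, in which the tool goes at most 50 mm and 8.59 degrees, less where a joint would pass 70% of its speed; a pose out of reach is approached as far as the arm can. A call with a gripper value outside its range is refused whole. "grip" is the opening, from 0 (shut) to 1 (fully open), set as the call begins (left out, the last holds). The fingers move at their own pace and stop on an object; "squeeze" is the grip in N (left out, the last holds). Time passes only in rows, so rows that do not move let the fingers close. It gives the time, the measured TCP pose, the force and the opening at its end, in the units of the state.
- env.observe(): the state, without advancing time (a new reading comes with each control period).
- env.get_image(name): name is "scene" or "top" or "wrist"; returns the picture (420x560x3 uint8, blue, green, red); there is no depth.
- env.get_calibration(name): a dict with "fx", "fy", "cx", "cy" (pixels), "view" (4x4, takes a point from world to camera coordinates). Camera axes: x right, y up, looking along -z (the intrinsics and any distortion apply to the point x, -y, -z); pixel columns grow to the right and rows downward; lengths in m; the calibration is good to about 2 mm. A picture is of the moment at which its call begins: read the wrist's pose just before it. get_calibration takes no time and is no camera call; for the wrist camera it gives the pose at the moment of the call.
- env.close_job(): hands the job in, once; it reports no verdict.
The state is a dict: "time_s": time; "q": joint angles; "qvel": joint speeds; "joint_efforts": joint torques, N m; "position": TCP position; "tool_rot": TCP orientation; "ft_force": force on the tool from outside, world axes, zero at the start; "wrist_torque": the same for the moment, N m; "grip_width": finger opening in m.
Only numpy, scipy, OpenCV 4.12 (cv2) and the standard library are available. Lean on these libraries where they do the work, as an engineer would, in place of code of your own. Each camera call takes 0.05 s, during which the arm holds its last target. There are 200 camera calls.

### The job

Stand the thinner of the two battery packs in the charger bay that fits it, pushed fully down, then slide the small flush lock in the charger's finger recess towards that bay until it stops, so that the pack is locked in. Leave the thick pack standing where it is.

Things in the scene. Friction and masses are not known exactly. Their poses are not given: they have to be found in the camera images.
- charger: desktop battery charger, fixed: grey rounded box 125 x 150 x 40 mm (its x, y, z) on a dark tub. Origin at the centre of its underside on the counter; -x is its front, +y its left. In its flat deck, 40 mm up, are two slots (bays), long along x, for packs to stand in; in front of them is a finger recess with the lock. White marks at the recess's ends show a thin and a thick pack.
- thin_bay_floor (a point): centre of the floor of the thin bay (the left one, at x 19.5, y 48 mm in the charger), 10 mm above the counter; axes as the charger's. The bay is a slot 64 (x) x 20 (y) mm, open at the top and 30 mm deep. The thick bay, alike but 30 mm wide, is at x 19.5, y -48 mm.
- recess_floor (a point): centre of the floor of the finger recess (x -36, y 0 mm in the charger), 35 mm above the counter; axes as the charger's. The recess is 32 (x) x 68 (y) mm and 5 mm deep, open at the top, with upright walls.
- lock_cap (a point): centre of the ribbed top of the lock cap, level with the deck, 5 mm above the recess floor; axes as the charger's. The black cap is 14 (x) x 10 (y) mm, 5 mm high, on a foot 1.6 mm high and 16 mm long in y. It slides along the charger's y only: push its side, or press a fingertip on its top with about 6 N and drag it.
- lock (a joint): position of the lock in m along the charger's +y: 0 middle (both bays open), 0.014 stop at the thin bay, -0.014 stop at the thick bay; starts between -0.006 and 0.001. It moves at about 1.3 N and stays where left. Past 0.008 a bolt enters the thin bay, 16.5 to 20.5 mm above its floor: into the groove of a seated pack; it blocks one that is not down.
- thin_pack: the thinner black battery pack, 60 (x) x 16 (y) x 74 (z) mm, 0.08 to 0.15 kg, standing upright. Origin at the centre of its underside, z up; the same when turned half round. The foot tapers over the lowest 4 mm (to 56 x 12 mm); a lock groove 5 mm deep crosses each broad face 13 to 24 mm up; above that the faces are plain, to be gripped across 16 mm. Seated, it stands 44 mm out of the deck.
- thick_pack: the thicker black pack, otherwise alike: 60 (x) x 26 (y) x 74 (z) mm, 0.17 kg, standing upright on the counter, some 20 cm from the thin one. Origin at the centre of its underside, z up. It stays where it is.
Things that resemble listed ones, but are neither listed nor needed, are in the scene too. Leave any green look-alike of the thin_pack alone.

How it is judged (in metres and radians):
On the way, in this order (a step that is already met when the one before it is completed fails the run):
1. the thin pack stands fully down in the thin bay (horizontal distance between thin_pack and thin_bay_floor below 0.006 m and z of thin_pack in the frame of thin_bay_floor below 0.0025 m and angle between thin_pack's own z axis and vertical below 0.1 rad), for 0.2 s.
2. the lock is slid to its stop at the thin bay (value of joint lock above 0.0115 m), for 0.2 s.
At the end, for the whole second after the job is handed in: The thin pack stands at rest in the thin bay, its underside within 2.5 mm of the bay floor, its centre within 6 mm of the bay's and tilted by less than 0.1 rad, and the lock is within 2.5 mm of its stop at the thin bay (joint above 0.0115) (all of step 1 and linear speed of thin_pack below 0.02 m/s and value of joint lock above 0.0115 m); the robot touches nothing.
It fails at once if the thick pack is shifted by more than 30 mm or tipped by more than 0.3 rad (distance of thick_pack from where it was at the start of the episode above 0.03 m or angle between thick_pack's own z axis and vertical above 0.3 rad).
It also fails if it takes over 51 s, if anything falls off the work surface, if the arm or the gripper's body presses on something with over 40 N, if the wrist force passes 120 N, or if a joint passes its speed limit or range.

## Working session

There is one attempt and no reset: what is moved stays moved. The work goes in short steps, Python scripts to look and compute and a tool call to move; the robot and the scene stay as the last step left them, time stands still between calls to the robot, and variables do not carry over. Pictures are saved under pics/ and viewed, about 8 in all and at most 12, crops included, and the job is handed in when it is done.

Besides the shell and the picture viewer there is one more tool, called after "Call:" by a JSON object that holds its "name" and its "arguments". arm_command: Moves the arm, as the interface text tells. Its arguments: {"type":"object","properties":{"steps":{"type":"array"},"grip":{"type":"number"},"squeeze":{"type":"number"}},"required":["steps"]}

```bash
mkdir -p pics; ls
cat > h.py <<'E'
import numpy as np,cv2
from rig import env
def ray(c,u,v):
    V=np.array(c["view"]);d=np.array([(u-c["cx"])/c["fx"],-(v-c["cy"])/c["fy"],-1.])
    R=V[:3,:3];return -R.T@V[:3,3],R.T@d
def pt(c,u,v,z):
    o,d=ray(c,u,v);return o+d*(z-o[2])/d[2]
def px(c,p):
    V=np.array(c["view"]);q=V[:3,:3]@np.array(p)+V[:3,3]
    return c["cx"]+c["fx"]*q[0]/-q[2],c["cy"]-c["fy"]*q[1]/-q[2]
E
python3 - <<'E'
from h import *
s=env.observe();print(s["time_s"],s["position"],s["grip_width"],env.nose_length)
for n in("top","scene","wrist"):
    c=env.get_calibration(n);print(n,{k:(np.round(v,4).tolist()) for k,v in c.items()})
    cv2.imwrite(f"pics/{n}0.png",env.get_image(n))
E
```

```text
pics
0.0 [0.13585452 0.53267422 0.25270036] 0.08533322217648374 0.022
top {'fx': 491.0185, 'fy': 491.0185, 'cx': 282.4114, 'cy': 214.1626, 'view': [[-0.0006, -0.9996, -0.0298, -0.1642], [0.983, -0.006, 0.1835, -0.4555], [-0.1836, -0.0292, 0.9826, -1.0822], [0.0, 0.0, 0.0, 1.0]]}
scene {'fx': 530.0499, 'fy': 530.0499, 'cx': 284.7238, 'cy': 210.4633, 'view': [[-0.7215, -0.6921, -0.0204, 0.2215], [0.2901, -0.3289, 0.8987, -0.2672], [-0.6287, 0.6425, 0.4381, -0.6237], [0.0, 0.0, 0.0, 1.0]]}
wrist {'fx': 359.0165, 'fy': 359.0165, 'cx': 279.629, 'cy': 209.3012, 'view': [[0.2457, 0.9693, -0.0026, -0.5485], [-0.9237, 0.2333, -0.304, 0.0412], [-0.294, 0.0771, 0.9527, -0.3818], [0.0, 0.0, 0.0, 1.0]]}
```

View pics/top0.png

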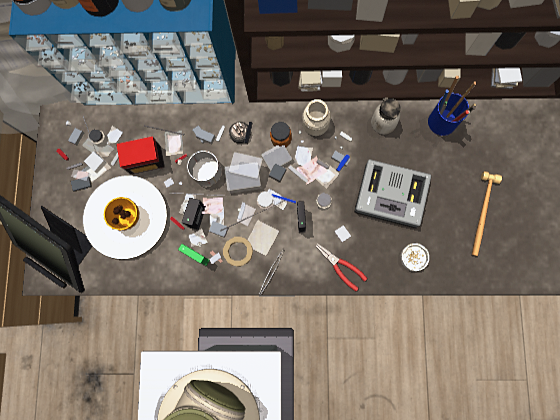

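View pics/scene0.png

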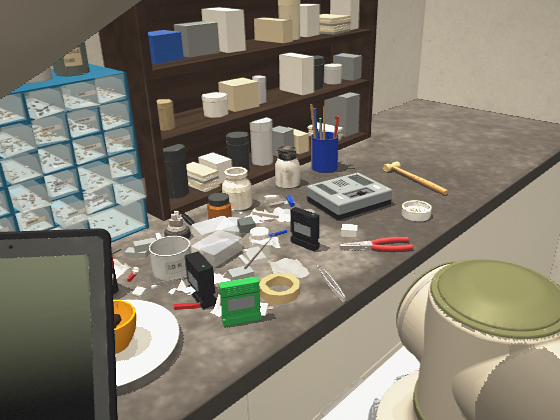

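The top view shows black packs at (193,210) and (302,216), the green look-alike at (193,254) and the charger at (393,193). In the scene view the packs are at (200,280) and (305,229) and the green one at (240,302). Next I'll crop closer on the packs and the charger.

Run:
```python
from h import *
t=cv2.imread("pics/top0.png");s=cv2.imread("pics/scene0.png")
R=lambda a,w,h:cv2.resize(a,(w,h),interpolation=cv2.INTER_CUBIC)
a=R(t[180:240,160:320],800,300)
b=R(t[150:240,345:445],400,360*1)[:300]
b=R(t[155:235,345:445],375,300);d=R(s[200:310,170:330],425,292); d=R(d,425,300)
cv2.imwrite("pics/c1.png",np.vstack([a,np.hstack([b,d])]))
c=env.get_calibration("top");print(px(c,[.136,.533,.253]),px(c,[0,0,0]))
for n,u,v in(("A",193,210),("B",302,216),("ch",393,193)):print(n,pt(c,u,v,.074 if n!="ch" else .04))
```

```text
(np.float64(-113.37129369120646), np.float64(370.6587308786293)) (np.float64(207.89655802471873), np.float64(420.8299444999233))
A [0.45921339 0.0326716  0.074     ]
B [ 0.4441574  -0.21006179  0.074     ]
ch [ 0.50259293 -0.41881426  0.04      ]
```

View pics/c1.png

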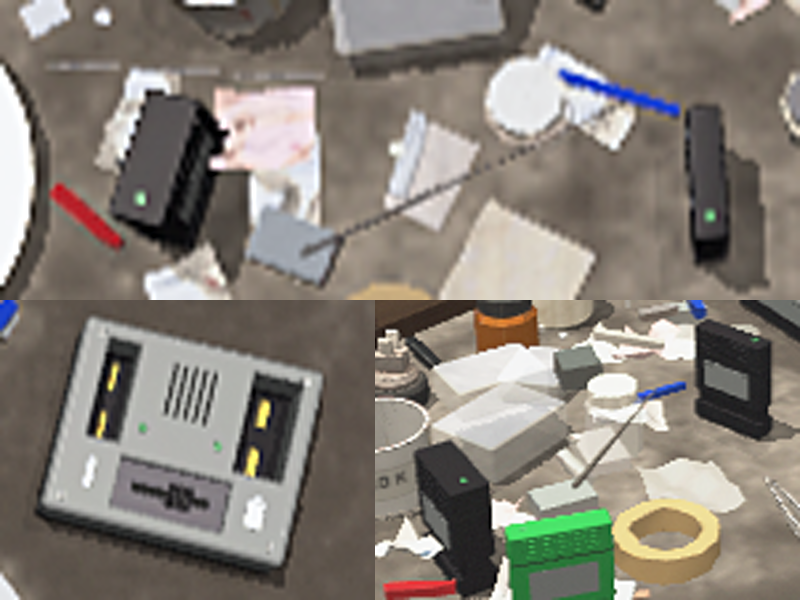

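Candidates for the thin pack in the top view:
- **(302,216):** black, narrow top about 16 mm wide. This one fits.
- **(193,210):** black, broad top. This is the thick pack.
- **(193,254):** green look-alike, to be left alone.

The crop confirms the choice: the narrow pack is at about (0.44, -0.21). The charger's thin bay is the left, narrower slot at crop (110,390), and the recess is on the robot's side. I'll raise the arm clear of the monitor first.

Call:
{"name": "arm_command", "arguments": {"steps": [{"delta_pos": [0, 0, 40], "dr": [0, 0, 0]}, {"delta_pos": [0, 0, 40], "dr": [0, 0, 0]}, {"delta_pos": [0, 0, 40], "dr": [0, 0, 0]}, {"delta_pos": [0, 0, 40], "dr": [0, 0, 0]}], "grip": 1}}

```text
time_s: 0.55
position: [0.1358, 0.5326, 0.4148]
tool_rot: [[0.247, 0.969, -0.0], [0.969, -0.247, -0.0], [-0.0, -0.0, -1.0]]
ft_force: [0.1, 0.0, 0.2]
grip_width: 0.0856
```

Run:
```python
from h import *
s=env.observe();R=np.array(s["tool_rot"]);print(s["time_s"],s["position"],s["q"]);print(R.round(3))
c=env.get_calibration("wrist");V=np.array(c["view"]);cam=-V[:3,:3].T@V[:3,3]
print("cam in tool",R.T@(cam-s["position"]),"fwd in tool",R.T@-V[2,:3],"right in tool",R.T@V[0,:3])
a=env.get_calibration("top");b=env.get_calibration("scene")
o,d=ray(a,83,290);p,e=ray(b,108,235)
k=np.linalg.lstsq(np.c_[d,-e],p-o,rcond=None)[0];print(o+d*k[0],p+e*k[1])
print("pack",pt(a,301.4,214,.074),pt(a,160+705/5,180+105/5,.074),pt(a,160+712/5,180+233/5,.074))
C=lambda x,y,z:pt(a,345+x/3.75,155+(y-300)/3.75,z)
for n,q in dict(fl=(42,500),fr=(275,562),bl=(92,320),br=(320,372)).items():print(n,C(*q,.04))
```

```text
0.55 [0.13575958 0.53256821 0.41480688] [ 6.33543882e+01  1.86287252e+01  5.32455264e+01 -7.66969159e-05
  1.08152868e+02 -1.23345131e+01]
[[ 0.247  0.969 -0.   ]
 [ 0.969 -0.247 -0.   ]
 [-0.    -0.    -1.   ]]
cam in tool [-0.0005468  -0.07760226 -0.12199642] fwd in tool [-7.64900860e-04  3.04225609e-01  9.52599703e-01] right in tool [ 0.99999792 -0.00157067  0.00130458]
[0.27804786 0.197528   0.23495985] [0.31470578 0.248641   0.25844575]
pack [ 0.4486611  -0.20877142  0.074     ] [ 0.47805695 -0.20810802  0.074     ] [ 0.42043965 -0.21075463  0.074     ]
fl [ 0.46738924 -0.33399415  0.04      ]
fr [ 0.42846043 -0.47253475  0.04      ]
bl [ 0.58066929 -0.36797186  0.04      ]
br [ 0.54625332 -0.5059098   0.04      ]
```

Call:
{"name": "arm_command", "arguments": {"steps": [{"delta_pos": [26.4, -38, 0], "dr": [0, 0, 0]}, {"delta_pos": [26.4, -38, 0], "dr": [0, 0, 0]}, {"delta_pos": [26.4, -38, 0], "dr": [0, 0, 0]}, {"delta_pos": [26.4, -38, 0], "dr": [0, 0, 0]}, {"delta_pos": [26.4, -38, 0], "dr": [0, 0, 0]}, {"delta_pos": [26.4, -38, 0], "dr": [0, 0, 0]}, {"delta_pos": [26.4, -38, 0], "dr": [0, 0, 0]}, {"delta_pos": [26.4, -38, 0], "dr": [0, 0, 0]}, {"delta_pos": [26.4, -38, 0], "dr": [0, 0, 0]}, {"delta_pos": [26.4, -38, 0], "dr": [0, 0, 0]}, {"delta_pos": [2, -46, -5], "dr": [0, 0, 1.5]}, {"delta_pos": [2, -46, -5], "dr": [0, 0, 1.5]}, {"delta_pos": [2, -46, -5], "dr": [0, 0, 1.5]}, {"delta_pos": [2, -46, -5], "dr": [0, 0, 1.5]}, {"delta_pos": [2, -46, -5], "dr": [0, 0, 1.5]}, {"delta_pos": [2, -46, -5], "dr": [0, 0, 1.5]}, {"delta_pos": [2, -46, -15], "dr": [0, 0, 1.5]}, {"delta_pos": [2, -46, -15], "dr": [0, 0, 1.5]}, {"delta_pos": [2, -46, -15], "dr": [0, 0, 1.5]}, {"delta_pos": [2, -46, -15], "dr": [0, 0, 1.5]}]}}

```text
time_s: 2.55
position: [0.4196, -0.309, 0.3225]
tool_rot: [[-0.013, 1.0, -0.0], [1.0, 0.013, 0.0], [0.0, -0.0, -1.0]]
ft_force: [1.2, 0.4, -0.5]
grip_width: 0.0854
```

Call:
{"name": "arm_command", "arguments": {"steps": [{"delta_pos": [0, 0, 0], "dr": [0, 0, 0]}, {"delta_pos": [0, 0, 0], "dr": [0, 0, 0]}]}}

```text
time_s: 2.75
position: [0.4197, -0.3076, 0.3225]
tool_rot: [[-0.01, 1.0, -0.001], [1.0, 0.01, 0.002], [0.002, -0.001, -1.0]]
ft_force: [-0.2, -0.0, 0.1]
grip_width: 0.0854
```

Run:
```python
from h import *
s=env.observe();print(s["time_s"],s["position"],s["qvel"])
im=env.get_image("wrist");cv2.imwrite("pics/w1.png",im);
import json;json.dump({k:np.array(v).tolist() for k,v in env.get_calibration("wrist").items()},open("w1.json","w"))
cv2.imwrite("pics/w1v.png",cv2.resize(im,(784,588),interpolation=cv2.INTER_CUBIC))
```

```text
2.75 [ 0.41971231 -0.30756683  0.32253341] [ 2.05088328 -2.29949911 -0.02235898  0.10804295  0.24086767  0.23629313]
```

View pics/w1v.png

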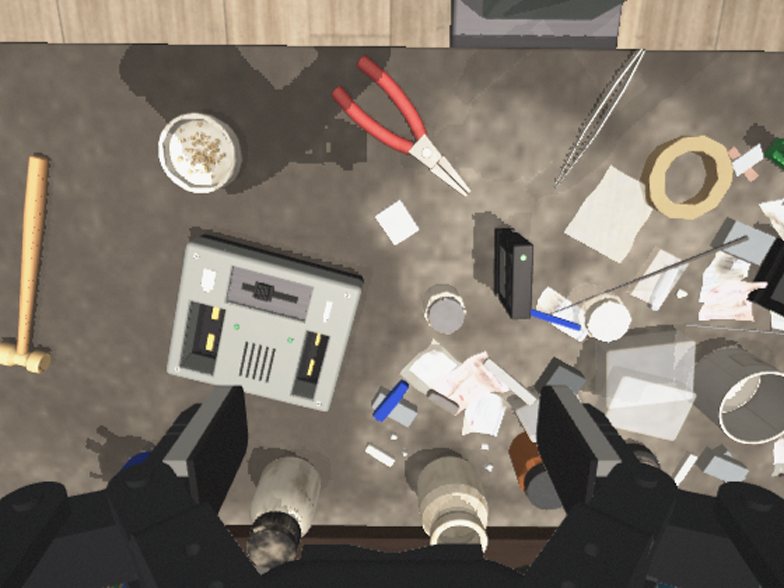

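The wrist view, as shown, has the charger deck corners at (193,240), (362,280), (325,410) and (168,372). The thin bay is at (313,362), the lock at (265,290), and the thin pack's top face is at about (522,273). Next I'll measure from the masks.

```bash
cat > m.py <<'E'
from h import *
import json,sys
def poly(m,c,z,off,name):
    r=cv2.minAreaRect(m.astype(np.float32).reshape(-1,1,2)); b=cv2.boxPoints(r)+off
    P=np.array([pt(c,u,v,z)[:2] for u,v in b]); C=P.mean(0)
    e=[P[1]-P[0],P[2]-P[1]]; L=[np.linalg.norm(q)*1000 for q in e]
    a=[np.degrees(np.arctan2(q[1],q[0]))%180 for q in e]
    print(name,"c",C.round(4),"sides",np.round(L,1),"ang",np.round(a,1)); return C
def big(mask):
    n,l,s,_=cv2.connectedComponentsWithStats(mask.astype(np.uint8),connectivity=4)
    return l,s,np.argsort(-s[1:,4])+1
E
python3 - <<'E'
from m import *
c=json.load(open("w1.json"));im=cv2.imread("pics/w1.png")
hsv=cv2.cvtColor(im,cv2.COLOR_BGR2HSV).astype(int);g=im.max(2).astype(int)
# deck
x0,y0,x1,y1=110,160,270,300
sub=g[y0:y1,x0:x1];l,s,o=big(sub>135);print(s[o[:3]])
deck=l==o[0];cn=max(cv2.findContours(deck.astype(np.uint8),cv2.RETR_EXTERNAL,cv2.CHAIN_APPROX_NONE)[0],key=cv2.contourArea)
C=poly(cn[:,0],c,.04,(x0,y0),"deck")
fill=np.zeros(deck.shape,np.uint8);cv2.drawContours(fill,[cn],-1,1,-1)
holes=(fill>0)&~deck;l,s,o=big(holes)
for i in o[:5]:
    k=np.argwhere(l==i)[:,::-1];print(s[i],end=" ");poly(k,c,.04,(x0,y0),"hole")
# pack
p=g[155:235,345:390];print("\n".join(" ".join("%3d"%v for v in r[5:40]) for r in p[4:78:5]))
E
```

```text
[[   9   14  139  120 8992]
 [ 144  113   16   27  275]
 [  37   78    6   13   57]]
deck c [ 0.5073 -0.4216] sides [124.  147.6] ang [160.5  76.1]
[  18   55   33   53 1177] hole c [ 0.5151 -0.472 ] sides [65.9 30.3] ang [164.4  79.7]
[ 98  76  27  49 754] hole c [ 0.5401 -0.3787] sides [64.9 20.2] ang [164.9  75.5]
[ 62  41  41  16 319] hole c [ 0.4728 -0.4106] sides [16.1 47.5] ang [160.7  73.8]
[ 52  49  56  21 108] hole c [ 0.488  -0.4153] sides [ 7.3 68.7] ang [157.5  70.2]
[61 84  6 24 45] hole c [ 0.5333 -0.4372] sides [32.4  2.1] ang [165.5  78.3]
123 123 121 119 117 114 111 111  99  99 146 152 153 160 157 159 157 157 158 162 163 165 164 163 159 158 156 156 157 168 171 170 171 169 170
125 126 123  54  30  34  33  36  35  28  32  30  25  30  30  77  92  94 147 152 151 151 151 154 155 155 156 156 157 169 171 171 171 169 168
116 113 113  50  29  44  37  28  26  32  28  28  32  30  29  26  35  29  30  32  31  30  28  51 135 154 164 164 174 174 173 174 170 170 169
110 110 105  47  32  40  37  34  31  29  26  28  34  28  27  29  31  34  34  34  34  34  38  35  36  38  36  37  41  
[... 862 characters left out ...]

165 165 123  54  51  62  36  46  69  73  69  39  39  34  36  40  76  99 102 103 104 104 103 103 101 100  99 100 100  76 141 151 153 151 150
160 159 158 157 156 157 115  48  28  25  28  28  34  45  52  43  78 100 102 101 102  99  99 101  98  98  96  96  93  82 140 145 144 143 238
154 154 152 153 150 149 148 145 147 109  60  35  30  31  38  46  86 100 100  99 100  97  97  97  94  95  95  93  84  92 145 152 148 233 232
145 145 146 144 141 141 139 139 139 139 140 142 122  63  32  47  91  97  98  98  96  96  95  95  94  93  92  90  75 210 218 217 217 218 218
131 129 129 133 133 132 136 135 137 140 140 139 140 139 141 140 140 141 141 140 143 145 151 150 152 153 152 154 150 151 152 153 154 151 155
```

```bash
cat >> m.py <<'E'
def rect(k,c,z,off,name):
    P=np.array([pt(c,u+off[0],v+off[1],z)[:2] for u,v in k])*1000
    (cx,cy),(w,h),a=cv2.minAreaRect(P.astype(np.float32).reshape(-1,1,2))
    print(name,"c",round(cx,1),round(cy,1),"wh",round(w,1),round(h,1),"ang of w",round(a,1),"mean",P.mean(0).round(1));return np.array([cx,cy])
E
python3 - <<'E'
from m import *
c=json.load(open("w1.json"));im=cv2.imread("pics/w1.png");g=im.max(2).astype(int)
x0,y0,x1,y1=110,160,270,300
l,s,o=big(g[y0:y1,x0:x1]>135);deck=l==o[0]
cn=max(cv2.findContours(deck.astype(np.uint8),cv2.RETR_EXTERNAL,cv2.CHAIN_APPROX_NONE)[0],key=cv2.contourArea)
rect(cn[:,0],c,.04,(x0,y0),"deck")
fill=np.zeros(deck.shape,np.uint8);cv2.drawContours(fill,[cn],-1,1,-1)
l,s,o=big((fill>0)&~deck)
for i in o[:2]:rect(np.argwhere(l==i)[:,::-1],c,.04,(x0,y0),"hole")
p=g[155:235,345:390];l,s,o=big((p>84)&(p<126));print(s[o[:3]])
for i in o[:3]:
    if 15<s[i][2]<25 or s[i][3]>45: pass
m=l==l[60,23] ;m=cv2.morphologyEx(m.astype(np.uint8),cv2.MORPH_OPEN,np.ones((5,5)))
rect(np.argwhere(m)[:,::-1],c,.074,(345,155),"packtop")
# jar near pack, wrist cap
for u,v in((446/1.4,310/1.4),(427/1.4,308/1.4),(466/1.4,310/1.4)):print("jar",pt(c,u,v,.03))
E
```

```text
deck c 508.0 -420.0 wh 148.8 124.0 ang of w 75.2 mean [ 505.8 -420.8]
hole c 515.4 -472.1 wh 30.5 64.6 ang of w 74.8 mean [ 515.4 -472.4]
hole c 540.0 -378.8 wh 20.4 65.1 ang of w 74.9 mean [ 540. -379.]
[[ 21  21  15  53 647]
 [  0   0  21  52 443]
 [ 15  25   1  10  10]]
packtop c 451.1 -206.9 wh 58.0 13.2 ang of w 3.6 mean [ 451.5 -207.1]
jar [ 0.48960327 -0.25886324  0.03      ]
jar [ 0.4879708  -0.27558359  0.03      ]
jar [ 0.48936643 -0.24133179  0.03      ]
```

Call:
{"name": "arm_command", "arguments": {"steps": [{"delta_pos": [6.3, 20.1, -28], "dr": [0, 0, 0.6]}, {"delta_pos": [6.3, 20.1, -28], "dr": [0, 0, 0.6]}, {"delta_pos": [6.3, 20.1, -28], "dr": [0, 0, 0.6]}, {"delta_pos": [6.3, 20.1, -28], "dr": [0, 0, 0.6]}, {"delta_pos": [6.3, 20.1, -28], "dr": [0, 0, 0.6]}, {"delta_pos": [0, 0, -10], "dr": [0, 0, 0]}, {"delta_pos": [0, 0, -22], "dr": [0, 0, 0]}, {"delta_pos": [0, 0, -22], "dr": [0, 0, 0]}, {"delta_pos": [0, 0, -22], "dr": [0, 0, 0]}, {"delta_pos": [0, 0, -22], "dr": [0, 0, 0]}, {"delta_pos": [0, 0, -15], "dr": [0, 0, 0]}, {"delta_pos": [0, 0, -10], "dr": [0, 0, 0]}, {"delta_pos": [0, 0, 0], "dr": [0, 0, 0]}], "grip": 0.45}}

```text
time_s: 4.1
position: [0.4515, -0.2066, 0.0602]
tool_rot: [[-0.065, 0.998, -0.0], [0.998, 0.065, 0.0], [0.0, -0.0, -1.0]]
ft_force: [-0.6, 0.4, 0.2]
grip_width: 0.0385
```

Run:
```python
from h import *
s=env.observe();print(s["time_s"],s["position"],s["ft_force"],s["grip_width"])
im=env.get_image("wrist");cv2.imwrite("pics/w2.png",im)
```

```text
4.1 [ 0.45147736 -0.20661754  0.0602331 ] [-0.61570914  0.41953783  0.18792664] 0.03853360492853924
```

View pics/w2.png

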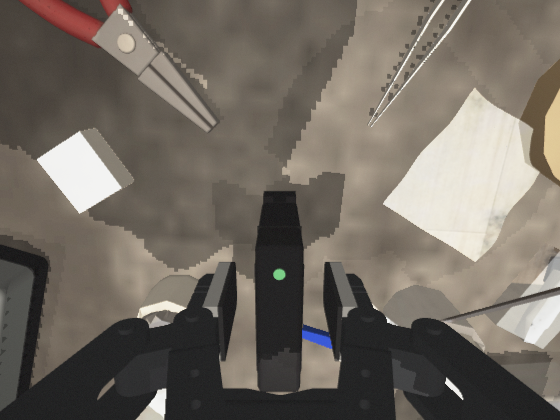

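The wrist view shows the pack top at (280,310), centred between the pads at (225,310) and (337,310). I'll close and lift.

Call:
{"name": "arm_command", "arguments": {"steps": [{"delta_pos": [0, 0, 0], "dr": [0, 0, 0]}, {"delta_pos": [0, 0, 0], "dr": [0, 0, 0]}, {"delta_pos": [0, 0, 0], "dr": [0, 0, 0]}, {"delta_pos": [0, 0, 0], "dr": [0, 0, 0]}, {"delta_pos": [0, 0, 0], "dr": [0, 0, 0]}, {"delta_pos": [0, 0, 0], "dr": [0, 0, 0]}], "grip": 0, "squeeze": 50}}

```text
time_s: 4.75
position: [0.452, -0.2069, 0.0614]
tool_rot: [[-0.064, 0.998, 0.002], [0.998, 0.064, -0.001], [-0.002, 0.002, -1.0]]
ft_force: [0.2, -0.1, 6.0]
grip_width: 0.0154
```

Call:
{"name": "arm_command", "arguments": {"steps": [{"delta_pos": [0, 0, 10], "dr": [0, 0, 0]}, {"delta_pos": [0, 0, 20], "dr": [0, 0, 0]}, {"delta_pos": [0, 0, 20], "dr": [0, 0, 0]}, {"delta_pos": [0, 0, 20], "dr": [0, 0, 0]}, {"delta_pos": [0, 0, 20], "dr": [0, 0, 0]}, {"delta_pos": [0, 0, 0], "dr": [0, 0, 0]}]}}

```text
time_s: 5.35
position: [0.4522, -0.2071, 0.153]
tool_rot: [[-0.064, 0.998, 0.004], [0.998, 0.065, -0.003], [-0.003, 0.004, -1.0]]
ft_force: [-0.0, -0.8, -1.6]
grip_width: 0.0152
```

Call:
{"name": "arm_command", "arguments": {"steps": [{"delta_pos": [8.87, -17.2, -2], "dr": [0, 0, -1.87]}, {"delta_pos": [8.87, -17.2, -2], "dr": [0, 0, -1.87]}, {"delta_pos": [8.87, -17.2, -2], "dr": [0, 0, -1.87]}, {"delta_pos": [8.87, -17.2, -2], "dr": [0, 0, -1.87]}, {"delta_pos": [8.87, -17.2, -2], "dr": [0, 0, -1.87]}, {"delta_pos": [8.87, -17.2, -2], "dr": [0, 0, -1.87]}, {"delta_pos": [8.87, -17.2, -2], "dr": [0, 0, -1.87]}, {"delta_pos": [8.87, -17.2, -2], "dr": [0, 0, -1.87]}, {"delta_pos": [8.87, -17.2, -2], "dr": [0, 0, -1.87]}, {"delta_pos": [8.87, -17.2, -2], "dr": [0, 0, -1.87]}, {"delta_pos": [0, 0, -10], "dr": [0, 0, 0]}, {"delta_pos": [0, 0, 0], "dr": [0, 0, 0]}, {"delta_pos": [0, 0, 0], "dr": [0, 0, 0]}]}}

```text
time_s: 6.65
position: [0.5397, -0.3776, 0.1196]
tool_rot: [[0.258, 0.966, -0.001], [0.966, -0.258, 0.002], [0.001, -0.002, -1.0]]
ft_force: [0.2, 0.3, -0.9]
grip_width: 0.0155
```

Run:
```python
from h import *
s=env.observe();R=np.array(s["tool_rot"]);print(s["time_s"],s["position"],s["ft_force"],np.degrees(np.arctan2(R[1,0],R[0,0])));print(R.round(4))
w=env.get_image("wrist");t=env.get_image("top");n=env.get_image("scene")
cv2.imwrite("pics/w3.png",w);cv2.imwrite("pics/t3.png",t);cv2.imwrite("pics/s3.png",n)
rs=cv2.resize
cv2.imwrite("pics/c3.png",np.hstack([rs(w[120:420,180:380],(400,600)),rs(n[130:250,280:410],(400,600)) if 0 else np.vstack([rs(n[120:240,290:410],(400,300)),rs(t[150:240,345:445],(400,300))])]))
```

```text
6.65 [ 0.53966538 -0.37756267  0.11958969] [ 0.16881984  0.27144175 -0.86865736] 75.03734133066621
[[ 0.2582  0.9661 -0.0015]
 [ 0.9661 -0.2582  0.0016]
 [ 0.0012 -0.0018 -1.    ]]
```

View pics/c3.png

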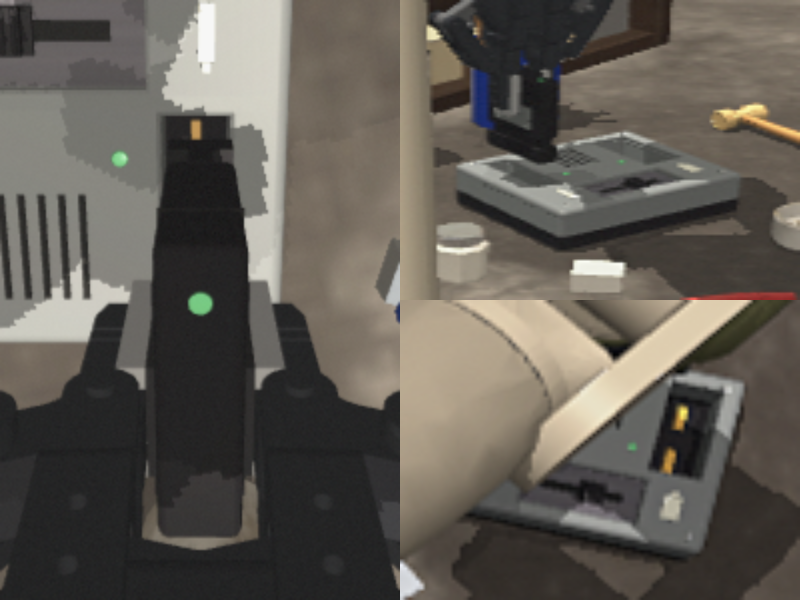

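Run:
```python
from h import *
s=env.observe();p0=np.array(s["position"]);c=env.get_calibration("wrist")
w=cv2.imread("pics/w3.png").max(2).astype(int)
print("col279",[(r,int(w[r,270])) for r in range(172,215)])
for r in(182,186,192,198,202,206,212,220,228):print(r,[int(v) for v in w[r,252:312]])
a=np.radians(-15.1);ex=np.array([np.cos(a),np.sin(a)]);ey=np.array([-ex[1],ex[0]])
def rel(u,v,z):
    q=pt(c,u,v,z)[:2]-p0[:2];return (q@ex*1000).round(1),(q@ey*1000).round(1)
print("bay front corners rel TCP (ex,ey) want -32,+-10:",rel(261,177.5,.04),rel(296,177.5,.04))
```

```text
col279 [(172, 131), (173, 118), (174, 118), (175, 116), (176, 104), (177, 90), (178, 41), (179, 40), (180, 41), (181, 40), (182, 40), (183, 39), (184, 39), (185, 39), (186, 41), (187, 38), (188, 39), (189, 33), (190, 27), (191, 27), (192, 29), (193, 29), (194, 31), (195, 38), (196, 37), (197, 39), (198, 36), (199, 37), (200, 34), (201, 31), (202, 31), (203, 29), (204, 32), (205, 30), (206, 30), (207, 30), (208, 26), (209, 26), (210, 27), (211, 31), (212, 27), (213, 28), (214, 29)]
182 [117, 117, 119, 119, 117, 120, 103, 98, 77, 68, 61, 44, 40, 35, 41, 39, 41, 38, 40, 38, 38, 36, 39, 110, 189, 196, 194, 191, 103, 46, 38, 40, 38, 38, 40, 39, 39, 39, 39, 40, 40, 62, 71, 133, 142, 186, 205, 208, 196, 193, 194, 194, 131, 118, 186, 207, 209, 208, 210, 210]
186 [118, 118, 117, 116, 118, 118, 105, 100, 81, 69, 60, 41, 38, 41, 39, 36, 37, 37, 41, 40, 37, 39, 38, 105, 188, 194, 193, 192, 103, 48, 42, 36, 38, 39, 40, 41, 39, 39, 38, 37, 37, 70, 71, 102, 106, 114, 117, 119, 118, 118, 117, 116, 118, 118, 118, 118, 118, 118, 118, 199]
192 [118, 120, 118, 119, 119, 117, 106, 100, 86, 66, 58, 45, 33
[... 1223 characters left out ...]
117, 119, 117, 118, 119, 119, 120, 118, 118, 117]
220 [137, 137, 137, 136, 136, 136, 131, 108, 56, 29, 28, 27, 26, 30, 31, 26, 28, 28, 30, 30, 30, 24, 27, 30, 32, 28, 27, 31, 29, 28, 27, 28, 28, 28, 29, 28, 30, 29, 29, 28, 28, 28, 31, 28, 31, 26, 23, 29, 109, 117, 117, 118, 119, 117, 118, 118, 118, 118, 117, 117]
228 [136, 137, 137, 136, 137, 138, 79, 38, 32, 28, 28, 26, 29, 24, 30, 27, 30, 27, 28, 29, 28, 33, 29, 26, 27, 28, 28, 28, 27, 29, 26, 27, 30, 32, 28, 28, 28, 27, 28, 29, 27, 27, 30, 32, 29, 27, 31, 30, 28, 40, 133, 139, 140, 140, 194, 202, 202, 202, 202, 202]
bay front corners rel TCP (ex,ey) want -32,+-10: (np.float64(-32.0), np.float64(-11.5)) (np.float64(-32.1), np.float64(8.6))
```

Call:
{"name": "arm_command", "arguments": {"steps": [{"delta_pos": [0.2, -1.1, 0], "dr": [0, 0, 0]}, {"delta_pos": [0, 0, -6], "dr": [0, 0, 0]}, {"delta_pos": [0, 0, -6], "dr": [0, 0, 0]}, {"delta_pos": [0, 0, -5], "dr": [0, 0, 0]}, {"delta_pos": [0, 0, -4], "dr": [0, 0, 0]}, {"delta_pos": [0, 0, -3], "dr": [0, 0, 0]}, {"delta_pos": [0, 0, -2], "dr": [0, 0, 0]}, {"delta_pos": [0, 0, 0], "dr": [0, 0, 0]}]}}

```text
time_s: 7.6
position: [0.5403, -0.3797, 0.0941]
tool_rot: [[0.259, 0.966, -0.0], [0.966, -0.259, 0.0], [0.0, -0.0, -1.0]]
ft_force: [0.5, -0.6, -1.4]
grip_width: 0.0152
```

Call:
{"name": "arm_command", "arguments": {"steps": [{"delta_pos": [0, 0, -4], "dr": [0, 0, 0]}, {"delta_pos": [0, 0, -4], "dr": [0, 0, 0]}, {"delta_pos": [0, 0, -4], "dr": [0, 0, 0]}, {"delta_pos": [0, 0, -3], "dr": [0, 0, 0]}, {"delta_pos": [0, 0, -3], "dr": [0, 0, 0]}, {"delta_pos": [0, 0, -2], "dr": [0, 0, 0]}, {"delta_pos": [0, 0, 0], "dr": [0, 0, 0]}]}}

```text
time_s: 8.3
position: [0.5403, -0.3796, 0.074]
tool_rot: [[0.259, 0.966, -0.0], [0.966, -0.259, 0.0], [0.0, -0.0, -1.0]]
ft_force: [0.6, -0.4, -1.6]
grip_width: 0.0155
```

Call:
{"name": "arm_command", "arguments": {"steps": [{"delta_pos": [0, 0, -1], "dr": [0, 0, 0]}, {"delta_pos": [0, 0, -1], "dr": [0, 0, 0]}, {"delta_pos": [0, 0, -1], "dr": [0, 0, 0]}, {"delta_pos": [0, 0, -1], "dr": [0, 0, 0]}, {"delta_pos": [0, 0, 0], "dr": [0, 0, 0]}]}}

```text
time_s: 8.8
position: [0.5404, -0.3797, 0.0714]
tool_rot: [[0.259, 0.966, 0.0], [0.966, -0.259, -0.001], [-0.0, 0.001, -1.0]]
ft_force: [-1.7, 1.8, 6.2]
grip_width: 0.0155
```

Call:
{"name": "arm_command", "arguments": {"steps": [{"delta_pos": [0, 0, 0.5], "dr": [0, 0, 0]}, {"delta_pos": [0, 0, 0], "dr": [0, 0, 0]}, {"delta_pos": [0, 0, 0], "dr": [0, 0, 0]}, {"delta_pos": [0, 0, 0], "dr": [0, 0, 0]}], "grip": 0.4}}

```text
time_s: 9.2
position: [0.5404, -0.3797, 0.0707]
tool_rot: [[0.259, 0.966, -0.0], [0.966, -0.259, 0.0], [0.0, -0.0, -1.0]]
ft_force: [-1.3, 1.3, -0.2]
grip_width: 0.0341
```

Call:
{"name": "arm_command", "arguments": {"steps": [{"delta_pos": [0, 0, 15], "dr": [0, 0, 0]}, {"delta_pos": [0, 0, 25], "dr": [0, 0, 0]}, {"delta_pos": [0, 0, 25], "dr": [0, 0, 0]}, {"delta_pos": [0, 0, 25], "dr": [0, 0, 0]}, {"delta_pos": [-17, -9, 0], "dr": [0, 0, 0]}, {"delta_pos": [-17, -9, 0], "dr": [0, 0, 0]}, {"delta_pos": [-17, -9, 0], "dr": [0, 0, 0]}, {"delta_pos": [-16, -8, 0], "dr": [0, 0, 0]}, {"delta_pos": [0, 0, 0], "dr": [0, 0, 0]}, {"delta_pos": [0, 0, 0], "dr": [0, 0, 0]}]}}

```text
time_s: 10.2
position: [0.4728, -0.4151, 0.1605]
tool_rot: [[0.26, 0.966, -0.0], [0.966, -0.26, 0.001], [0.001, -0.0, -1.0]]
ft_force: [0.4, 0.5, -0.2]
grip_width: 0.0342
```

Run:
```python
from h import *
import json
s=env.observe();print(s["time_s"],s["position"],s["ft_force"],s["grip_width"])
w=env.get_image("wrist");cv2.imwrite("pics/w4.png",w)
json.dump({k:np.array(v).tolist() for k,v in env.get_calibration("wrist").items()},open("w4.json","w"))
```

```text
10.2 [ 0.47275222 -0.41506784  0.16052398] [ 0.43522662  0.51192642 -0.17366932] 0.034193798152880484
```

View pics/w4.png

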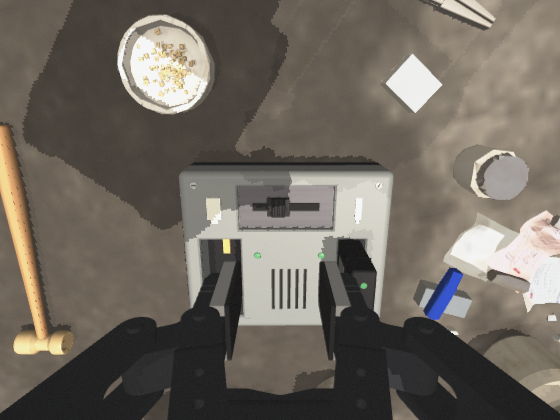

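The wrist view shows the pack standing in the thin bay at (358,270). The recess spans about (238..334, 184..230), with the lock cap at (278,207), so the lock is at roughly -5 mm.

Run:
```python
from m import *
c=json.load(open("w4.json"));w=cv2.imread("pics/w4.png").max(2).astype(int)
for r in(192,200,204,208,212,216):print(r,[int(v) for v in w[r,248:326:1]])
print([int(v) for v in w[180:234,278]])
for n,u,v,z in(("cap",278,207,.04),("recess TL",238,184,.04),("recess TR",334,184,.04),("BL",238,230,.04),("BR",334,230,.04)):print(n,pt(c,u,v,z)*1000)
# pack top LED side etc.
```

```text
192 [98, 100, 99, 99, 97, 98, 99, 99, 98, 98, 99, 98, 98, 100, 98, 99, 99, 100, 97, 99, 99, 98, 98, 100, 99, 98, 99, 100, 98, 98, 97, 98, 100, 97, 97, 98, 98, 96, 97, 98, 111, 114, 155, 161, 161, 160, 161, 162, 161, 160, 161, 163, 162, 162, 163, 161, 162, 164, 163, 163, 164, 163, 165, 164, 163, 163, 164, 164, 163, 164, 164, 165, 163, 164, 164, 164, 165, 165]
200 [100, 100, 98, 99, 98, 100, 100, 101, 99, 99, 100, 100, 100, 101, 100, 101, 100, 99, 81, 51, 49, 47, 50, 42, 38, 36, 41, 47, 47, 42, 38, 46, 45, 41, 41, 36, 39, 59, 80, 83, 84, 119, 144, 159, 161, 162, 162, 164, 162, 162, 163, 162, 163, 162, 163, 164, 162, 163, 163, 163, 165, 164, 164, 164, 164, 165, 165, 163, 163, 164, 164, 164, 163, 165, 165, 165, 164, 165]
204 [111, 111, 100, 97, 67, 45, 45, 42, 43, 44, 41, 40, 42, 44, 41, 43, 41, 41, 39, 48, 49, 49, 47, 42, 36, 38, 32, 36, 48, 45, 36, 37, 45, 40, 45, 35, 43, 61, 78, 78, 83, 68, 63, 59, 57, 61, 62, 60, 59, 60, 61, 61, 61, 60, 61, 61, 62, 61, 60, 60, 60, 62, 61, 60, 63, 64, 62, 62, 60, 61, 59, 107, 154, 160, 160, 161, 160, 161]
208 [155, 153, 155, 154, 115, 68, 62, 59, 60, 
[... 822 characters left out ...]
67, 72, 107, 112, 109, 112, 130, 155, 159, 159, 158, 159, 159, 159, 159, 160, 160, 160, 160, 161, 160, 160, 159, 160, 158, 159, 160, 159, 161, 162, 161, 159, 161, 160, 161, 159, 160, 159, 160, 162, 158, 160, 160]
[114, 113, 113, 114, 110, 97, 89, 83, 83, 82, 85, 97, 97, 97, 96, 94, 81, 61, 29, 38, 38, 36, 38, 39, 36, 36, 50, 73, 73, 72, 71, 69, 70, 71, 69, 70, 73, 102, 158, 156, 154, 152, 152, 152, 150, 147, 143, 146, 83, 118, 162, 169, 207, 205]
cap [ 470.97424786 -416.04262761   40.        ]
recess TL [ 447.68288527 -438.52120612   40.        ]
recess TR [ 464.84136367 -374.18416867   40.        ]
BL [ 480.34294978 -448.48489079   40.        ]
BR [ 498.20757024 -381.46504091   40.        ]
```

Call:
{"name": "arm_command", "arguments": {"steps": [{"delta_pos": [-1.7, -1.1, 0], "dr": [0, 0, 0]}, {"delta_pos": [0, 0, -20], "dr": [0, 0, 0]}, {"delta_pos": [0, 0, -20], "dr": [0, 0, 0]}, {"delta_pos": [0, 0, -20], "dr": [0, 0, 0]}, {"delta_pos": [0, 0, -15], "dr": [0, 0, 0]}, {"delta_pos": [0, 0, -10], "dr": [0, 0, 0]}, {"delta_pos": [0, 0, -8], "dr": [0, 0, 0]}, {"delta_pos": [0, 0, -2], "dr": [0, 0, 0]}, {"delta_pos": [0, 0, 0], "dr": [0, 0, 0]}, {"delta_pos": [0, 0, 0], "dr": [0, 0, 0]}], "grip": 0, "squeeze": 20}}

```text
time_s: 11.25
position: [0.4719, -0.416, 0.0665]
tool_rot: [[0.259, 0.966, 0.001], [0.966, -0.259, -0.001], [-0.001, 0.001, -1.0]]
ft_force: [1.0, -0.1, 0.2]
grip_width: 0.0001
```

Call:
{"name": "arm_command", "arguments": {"steps": [{"delta_pos": [-0.5, 0, -1], "dr": [0, 0, 0]}, {"delta_pos": [0, 0, -1], "dr": [0, 0, 0]}, {"delta_pos": [0, 0, -1], "dr": [0, 0, 0]}, {"delta_pos": [0, 0, -1], "dr": [0, 0, 0]}, {"delta_pos": [0, 0, -1], "dr": [0, 0, 0]}, {"delta_pos": [0, 0, 0], "dr": [0, 0, 0]}]}}

```text
time_s: 11.85
position: [0.4711, -0.416, 0.062]
tool_rot: [[0.259, 0.966, 0.0], [0.966, -0.259, -0.001], [-0.001, 0.001, -1.0]]
ft_force: [-3.3, 2.1, 9.1]
grip_width: -0.0003
```

Call:
{"name": "arm_command", "arguments": {"steps": [{"delta_pos": [0.5, 1.9, -0.2], "dr": [0, 0, 0]}, {"delta_pos": [0.5, 1.9, 0], "dr": [0, 0, 0]}, {"delta_pos": [0.5, 1.9, 0], "dr": [0, 0, 0]}, {"delta_pos": [0.5, 1.9, 0], "dr": [0, 0, 0]}, {"delta_pos": [0.5, 1.9, 0], "dr": [0, 0, 0]}, {"delta_pos": [0.5, 1.9, 0], "dr": [0, 0, 0]}, {"delta_pos": [0.5, 1.9, 0], "dr": [0, 0, 0]}, {"delta_pos": [0.5, 1.9, 0], "dr": [0, 0, 0]}, {"delta_pos": [0, 0, 0], "dr": [0, 0, 0]}]}}

```text
time_s: 12.75
position: [0.4752, -0.401, 0.062]
tool_rot: [[0.259, 0.966, 0.0], [0.966, -0.259, -0.002], [-0.002, 0.001, -1.0]]
ft_force: [-2.6, 0.6, 10.6]
grip_width: 0.0
```

Call:
{"name": "arm_command", "arguments": {"steps": [{"delta_pos": [0.5, 1.9, 0], "dr": [0, 0, 0]}, {"delta_pos": [0.5, 1.9, 0], "dr": [0, 0, 0]}, {"delta_pos": [0.5, 1.9, 0], "dr": [0, 0, 0]}, {"delta_pos": [0.3, 1, 0], "dr": [0, 0, 0]}, {"delta_pos": [0, 0, 0], "dr": [0, 0, 0]}, {"delta_pos": [0, 0, 0], "dr": [0, 0, 0]}]}}

```text
time_s: 13.35
position: [0.4772, -0.3953, 0.062]
tool_rot: [[0.259, 0.966, 0.001], [0.966, -0.259, -0.004], [-0.003, 0.002, -1.0]]
ft_force: [-1.9, -3.4, 7.7]
grip_width: -0.0001
```

The arm resists with -3.4 N along the drag, so the lock looks to be at its stop. I'll lift off and check.

Call:
{"name": "arm_command", "arguments": {"steps": [{"delta_pos": [0, 0, 5], "dr": [0, 0, 0]}, {"delta_pos": [0, 0, 20], "dr": [0, 0, 0]}, {"delta_pos": [0, -2, 30], "dr": [0, 0, 0]}, {"delta_pos": [0, -9, 40], "dr": [0, 0, 0]}, {"delta_pos": [-2, -8, 5], "dr": [0, 0, 0]}, {"delta_pos": [0, 0, 0], "dr": [0, 0, 0]}, {"delta_pos": [0, 0, 0], "dr": [0, 0, 0]}]}}

```text
time_s: 14.05
position: [0.4745, -0.4123, 0.1592]
tool_rot: [[0.259, 0.966, -0.001], [0.966, -0.259, 0.002], [0.002, -0.002, -1.0]]
ft_force: [-0.7, -0.2, 0.1]
grip_width: -0.0001
```

Run:
```python
from m import *
s=env.observe();print(s["time_s"],s["position"],s["ft_force"])
w=env.get_image("wrist");c=env.get_calibration("wrist");cv2.imwrite("pics/w5.png",w);n=env.get_image("scene");cv2.imwrite("pics/s5.png",n)
json.dump({k:np.array(v).tolist() for k,v in c.items()},open("w5.json","w"))
cv2.imwrite("pics/c5.png",np.vstack([cv2.resize(w[150:330,170:410],(480,360),interpolation=2),cv2.resize(n[150:240,290:410],(480,230))]))
```

```text
14.05 [ 0.47454634 -0.41226996  0.15924096] [-0.70242595 -0.21421714  0.06244177]
```

View pics/c5.png

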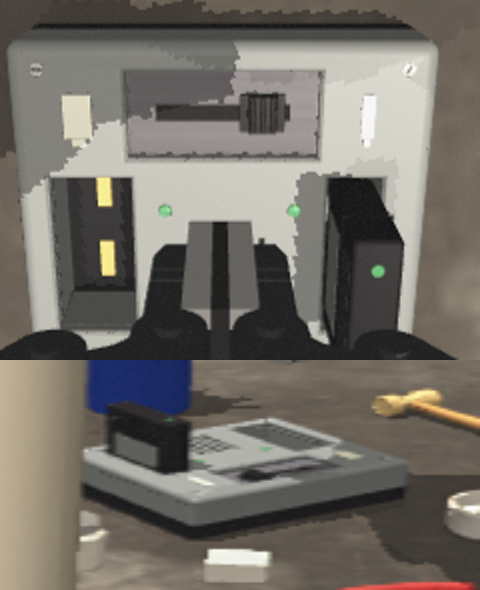

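The cap has moved to crop (262,113), next to the thin-bay end of the recess, and the pack is upright and down. Next I'll measure the lock position and the pack-top height.

Run:
```python
from m import *
c=json.load(open("w5.json"));w=cv2.imread("pics/w5.png").max(2).astype(int)
for r in(197,200,206,212,215):print(r,[int(v) for v in w[r,228:338]])
a=np.radians(-15.1);ex=np.array([np.cos(a),np.sin(a)]);ey=np.array([-ex[1],ex[0]])
O=np.array([.509,-.421])
f=lambda u,v,z:[round(float((pt(c,u,v,z)[:2]-O)@e*1000),1) for e in(ex,ey)]
for n,u,v,z in(("recess left",232.5,206,.04),("recess right",331.5,206,.04),("cap L",290,206,.04),("cap R",312,206,.04)):print(n,f(u,v,z))
```

```text
197 [132, 132, 127, 109, 89, 91, 99, 98, 99, 97, 99, 98, 100, 100, 98, 100, 99, 101, 100, 99, 99, 101, 101, 101, 100, 99, 98, 100, 99, 99, 100, 100, 100, 100, 99, 99, 99, 99, 99, 99, 99, 99, 99, 100, 100, 100, 100, 101, 99, 100, 100, 98, 99, 98, 99, 113, 115, 114, 116, 156, 159, 155, 81, 58, 57, 57, 48, 43, 42, 40, 37, 51, 53, 42, 41, 39, 42, 41, 38, 39, 42, 68, 68, 69, 96, 158, 164, 164, 163, 164, 165, 163, 165, 165, 167, 166, 167, 167, 166, 167, 167, 97, 141, 155, 209, 216, 215, 215, 216, 216]
200 [132, 132, 125, 112, 98, 82, 96, 97, 96, 98, 97, 98, 99, 99, 99, 98, 97, 98, 98, 98, 97, 99, 99, 97, 99, 99, 98, 98, 98, 99, 98, 99, 97, 98, 98, 96, 98, 98, 99, 97, 99, 113, 111, 113, 115, 113, 154, 157, 156, 158, 159, 109, 99, 99, 155, 160, 160, 160, 158, 160, 160, 131, 86, 83, 83, 81, 47, 57, 68, 57, 81, 85, 57, 76, 65, 85, 88, 59, 75, 61, 56, 85, 89, 89, 104, 157, 165, 164, 163, 162, 163, 163, 165, 164, 164, 164, 164, 163, 164, 165, 167, 101, 158, 157, 211, 216, 216, 215, 215, 216]
206 [131, 133, 133, 112, 102, 78, 86, 87, 95, 98, 98, 98, 99, 98, 98, 98, 99, 97, 148, 134, 72, 60, 60, 6
[... 829 characters left out ...]
59, 157, 158, 159, 159, 153, 118, 160, 187, 211, 213, 215, 214, 215, 214]
215 [202, 204, 203, 189, 169, 119, 148, 140, 151, 151, 153, 152, 152, 152, 154, 153, 154, 153, 153, 154, 153, 153, 154, 153, 153, 155, 154, 155, 154, 154, 156, 154, 154, 155, 154, 153, 152, 153, 154, 153, 154, 154, 153, 154, 154, 153, 155, 154, 155, 155, 156, 153, 154, 153, 156, 157, 156, 156, 156, 155, 155, 135, 101, 93, 93, 94, 58, 54, 69, 57, 74, 77, 52, 69, 66, 78, 72, 54, 64, 67, 83, 95, 95, 93, 151, 158, 158, 159, 157, 156, 155, 157, 157, 158, 159, 157, 157, 158, 159, 151, 124, 129, 162, 197, 212, 214, 214, 214, 214, 214]
recess left [-38.9, -34.0]
recess right [-39.1, 35.6]
cap L [-39.0, 6.4]
cap R [-39.0, 21.9]
```

```bash
python3 -c "
from rig import env
s=env.observe();print(s['time_s'],s['ft_force'],abs(s['qvel']).max() if hasattr(s['qvel'],'max') else s['qvel']);print(env.close_job())"
```

```text
14.15 [-0.85096028  0.10468262 -0.45817263] 0.47080943929016494
the job is handed in; nothing more can be done
None
```

The thin pack is standing fully down in the thin (left) bay, the lock is at its stop on that side, and I handed the job in at 14.15 s. The hand-in reports no verdict.

- **Pack:** it went into the bay without catching. It met the floor at about 6 N with the tool at z = 0.0714 m, the height worked out for a fully seated pack. In the last pictures it stands upright and down, but I did not measure its final height or position in the bay separately.
- **Lock:** I pressed the shut fingertips on the cap with about 9 N and dragged it until it resisted with about 3.4 N. The last wrist image puts it at about +13.5 mm, against the stop at 14 mm and the 11.5 mm needed. It could not have gone past 8 mm if the pack were not down.
- **Other things:** I did not go near the thick pack or the green look-alike, though I did not check them again in a final picture. The gripper was about 97 mm above the deck and touching nothing at hand-in.
- **Disagreements:** the top and wrist cameras differed by 2 to 3 mm on where the pack first stood. The pack was also about 1 mm off the bay centre before insertion, which I corrected. No check failed.

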